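# Hook the tool ledge into the slotted strip

## Robot

A 7-joint arm with a two-finger parallel gripper is mounted at the origin on the work surface. World frame = base frame: x ahead of the robot, y to its left, z up, the work surface at z = 0. Lengths are in mm, angles in rad, forces in N, time in s.
With the tool pointing down it reaches from about 400 to 850 mm from the base axis. Payload 10.4 kg.
Tool frame: the origin (TCP) lies between the finger pads; the fingertips stand 17 mm ahead of it and the grasp point (between the pads) lies 2 mm behind it; z points along the fingers, y is the direction in which the jaws open and shut (so a half turn about z gives the same grasp; the last joint's range is limited). The gripper opens to 87 mm and grips with 3 to 60 N. Pads are 19 mm wide; open, the fingers measure 117 mm over their backs; the gripper's body (75 mm by 190 mm) begins 51 mm behind the grasp point.
Start: joints at [-1.159, 0.332, -0.065, 1.46, 0.022, 1.35, -0.088], TCP at [263.258, 566.873, 239.576] pointing down, gripper open.
Joint ranges: [-2.6, 2.6], [-0.5, 2.12], [-1.47, 1.34], [0.16, 2.42], [-1.27, 4.41], [0.06, 2.06], [-2.6, 2.6]. Speed limits (rad/s): [2.22, 2.22, 2.79, 2.79, 3.14, 3.14, 3.14].

## Interface

Orientations are given as a rotation vector (axis times angle).
In Python, from rig import observe, snapshot, sign_off gives the robot as it stands.
- The arm moves only by the tool drive_tool, never from a script. Its argument "rows" is text: rows parted by semicolons, each of 4 numbers parted by spaces: the shift along the tool's x, y, z in cm, then the turn about the tool's z in degrees. In form: dx dy dz roll; .... A call has 1 to 20 rows; each row is the pose to reach, as a shift and turn from the pose commanded when the call began, along the tool's axes at that moment; what a row does not reach only later rows make up. A row lasts 1/10 s, in which the tool goes at most 50 mm and 8.59 degrees, less where a joint would pass 70% of its speed; a pose out of reach is approached as far as the arm can. A call with a gripper value outside its range is refused whole. "jaw" is the opening, from 0 (shut) to 1 (fully open), set as the call begins (left out, the last holds). The fingers move at their own pace and stop on an object; "force" is the grip in N (left out, the last holds). Time passes only in rows, so rows that repeat a pose let the fingers close. It gives the time, the measured TCP pose, the force and the opening at its end, in the units of the state.
- observe(): the state, without advancing time (a new reading comes with each control period).
- snapshot(name): name is "side" or "top" or "wrist"; returns a dict with "color" (480x640x3 uint8, red, green, blue), "fx", "fy", "cx", "cy" (pixels), "k1" (the pictures are not rectified: a ray, as slopes to the right and down, at radius r is drawn at 1 + k1 r^2 times it, then the intrinsics apply), "pose" (4x4, takes a point from camera to world coordinates). Camera axes: x right, y down, z forward; pixel columns grow to the right and rows downward; lengths in mm; the calibration is good to about 2 mm. A picture is of the moment at which its call begins. There is no depth.
- sign_off(): hands the job in, once; it reports no verdict.
The state is a dict: "clock": time; "joint_positions": joint angles; "joint_vel": joint speeds; "tau": joint torques, N m; "tcp_pos": TCP position; "tool_rot": TCP orientation; "force": force on the tool from outside, world axes, zero at the start; "ft_torque": the same for the moment, N m; "grip_width": finger opening in mm.
Only numpy, scipy, OpenCV 4.12 (cv2) and the standard library are available. Lean on these libraries where they do the work, as an engineer would, in place of code of your own. Each camera call takes 0.05 s, during which the arm holds its last target. There are 200 camera calls.

## Task

Hang the small aluminium tool ledge on the slotted post in the drawer: feel its two hook tabs into the upper two slots until its back plate is against the strip, then press it straight down until it is fully home and the sprung roller has snapped out over its top edge, and let go. Do not force it: the ledge must never press on the post with more than 30 newtons, and leave the other tools in the drawer where they lie.

Things in the scene. Friction and masses are not known exactly. Their poses are not given: they have to be found in the camera images.
- bracket: Tool ledge, loose, aluminium, 0.18 kg, upright on the drawer floor. Origin: mid underside, in the plane of the back plate's rear face; x out of that face (as the tabs point), y width, z up. Ledge x -85..0, y -25..25, z 0..4 mm, 10 mm high lip at the free end. Back plate x -4..0, 44 mm wide, top at z 70. Web (grip fin) 10 mm thick (y), x -60..-4, z 4..64, pinched from above.
- bracket_fin (a point): Good grip point in the middle of the bracket's fin: x -34, y 0, z 50 mm in the bracket frame (axes as the bracket's).
- bracket_tab (a point): End face of the bracket's upper hook tab, x 11, z 48 mm in the bracket frame. Two equal steel tabs, 32 mm one above the other, 8 mm wide (y), stick out 11 mm from the rear face: necks 8 mm high at z 12..20 and 44..52; at the end of each (x 5.5..11) a lip hangs 8 mm below the neck (to z 4 and 36).
- post: Fixed post. Origin: on the drawer floor, middle line, in the plane of the slotted steel strip's front face; front looks along -x, z up (hung bracket: x along post x). Foot x 6..81, 62 wide, 28 high. Strip 44 wide, z 14..132, front sheet x 0..4, hollow 20 mm behind. Three slots on its middle line, 10 wide, 26 high: nominally z 26..52, 58..84, 90..116; the tabs belong in the upper two.
- post_in (a point): On the post, 59 mm above its origin: nominally here the bracket's origin is when the tabs go in level (5 mm of slot free above and below). BUT the strip is clamped on by hand: it sits up to 11 mm to either side (post y) and up to 3.5 mm above or below nominal, fixed during the run. This shift is in no reported pose: find it by feel or see it.
- post_home (a point): On the post, 46 mm above its origin: nominal place of the bracket's origin when home, its necks resting on the slots' lower edges; true height is shifted like the strip (up to 3.5 mm), so go down until it stops. About 1.5 mm of play in x and 1 mm to each side in y.
- post_roller (a point): On the post, 123 mm above its origin: nominal height of the axis of the sprung roller, a steel cylinder 18 mm long and 14 mm thick lying along the post's y, bulging 4.5 mm out of the strip's front face. It is shifted together with the strip.
- catch (a joint): The sprung roller's travel in m: 0 = out, 0.0045 = pushed flush (3 N at first, 5.3 N flush). With the tabs in the slots, pressing the back plate to the strip pushes it in; it rubs on the plate on the way down, which takes a push of some newtons, and snaps out over the plate's top edge once the bracket is home.
- micrometer: Bystander: blue-frame disc micrometer lying flat, about 140 x 50 x 20 mm.
- rule: Bystander: stainless pocket rule lying flat, 150 x 19 x 4 mm.
- parallel0: Bystander: ground steel parallel, 100 x 9 x 18 mm.
- parallel1: Bystander: its twin, 100 x 9 x 18 mm.
- loupe: Bystander: frosted glass loupe, 38 mm across, 24 mm high.
Mind the look-alikes: they are no part of the job. What is shaped like the post but red is not meant.

How it is judged (in metres and radians):
On the way, in this order (a step that is already met when the one before it is completed fails the run):
1. the tabs are through the upper two slots and the back plate has pushed the roller in (x of bracket in the frame of post above -0.004 m and z of bracket in the frame of post between 0.047 and 0.069 m and value of joint catch above 0.0018 m).
2. the bracket is pressed down home and the roller has snapped out over it (x of bracket in the frame of post above -0.004 m and z of bracket in the frame of post below 0.0515 m and value of joint catch below 0.0012 m), for 0.2 s.
At the end, for the whole second after the job is handed in: The bracket hangs still on the upper two slots: back plate within 4 mm of the strip's face, underside 40 to 51.5 mm above the post's origin, within 13.5 mm of the post's middle line, upright within 0.1 rad, roller out (catch under 1.2 mm) over its top edge (all of step 2 and x of bracket in the frame of post below 0.003 m and y of bracket in the frame of post between -0.0135 and 0.0135 m and z of bracket in the frame of post above 0.04 m and angle between bracket's own z axis and vertical below 0.1 rad and linear speed of bracket below 0.02 m/s); the robot touches nothing.
It fails at once if the bracket is forced: it presses on the post, strip or roller with more than 30 N (contact force between bracket and post above 30 N).
It fails at once if a bystander tool is pushed more than 25 mm from where it lay (distance of any of micrometer, rule, parallel0, parallel1, loupe from where it was at the start of the episode above 0.025 m).
It also fails if it takes over 61 s, if anything falls off the work surface, if the arm or the gripper's body presses on something with over 40 N, if the wrist force passes 120 N, or if a joint passes its speed limit or range.

## Working session

There is one attempt and no reset: what is moved stays moved. The work goes in short steps, Python scripts to look and compute and a tool call to move; the robot and the scene stay as the last step left them, time stands still between calls to the robot, and variables do not carry over. Pictures are saved under pics/ and viewed, about 8 in all and at most 12, crops included, and the job is handed in when it is done.

Besides the shell and the picture viewer there is one more tool, called after ">>>" as name(argument=value, ...) on one line, values as JSON. drive_tool: Moves the arm, as the interface text tells. Its arguments: {"type":"object","properties":{"rows":{"type":"string"},"jaw":{"type":"number"},"force":{"type":"number"}},"required":["rows"]}

```bash
mkdir -p pics; ls
cat > h.py <<'E'
import numpy as np, cv2
from rig import observe, snapshot, sign_off
def snap(name, fn):
    s=snapshot(name); np.save('pics/'+fn+'.npy', s, allow_pickle=True)
    cv2.imwrite('pics/'+fn+'.png', s['color'][:,:,::-1]); return s
def load(fn): return np.load('pics/'+fn+'.npy',allow_pickle=True).item()
def ray(s,u,v):
    d=np.array([(u-s['cx'])/s['fx'],(v-s['cy'])/s['fy']]); p=d.copy()
    for _ in range(30): p=d/(1+s['k1']*(p@p))
    P=np.array(s['pose']); r=P[:3,:3]@np.array([p[0],p[1],1]); return P[:3,3],r/np.linalg.norm(r)
def onz(s,u,v,z):
    o,r=ray(s,u,v); return o+r*(z-o[2])/r[2]
def proj(s,X):
    P=np.array(s['pose']); c=P[:3,:3].T@(np.array(X,float)-P[:3,3]); p=c[:2]/c[2]; p=p*(1+s['k1']*(p@p))
    return np.array([p[0]*s['fx']+s['cx'],p[1]*s['fy']+s['cy']])
def tri(s1,p1,s2,p2):
    o1,r1=ray(s1,*p1);o2,r2=ray(s2,*p2)
    t=np.linalg.lstsq(np.c_[r1,-r2],o2-o1,rcond=None)[0]
    a=o1+r1*t[0];b=o2+r2*t[1]; return (a+b)/2,np.linalg.norm(a-b)
E
python3 - <<'E'
from h import *
for n in ('side','top','wrist'):
    s=snap(n,n+'0'); print(n,s['fx'],s['cx'],s['cy'],s['k1'],np.round(s['pose'],3).tolist())
print(observe())
E
```

```text
pics
side 434.85768295636007 312.6416192610547 237.59215870523693 -0.027276894385846285 [[-0.997, -0.038, 0.072, 421.685], [-0.081, 0.573, -0.815, 658.551], [-0.01, -0.819, -0.574, 671.794], [0.0, 0.0, 0.0, 1.0]]
top 436.7703454106497 321.84196343891415 244.0732656854123 -0.09357858594052099 [[-0.003, -0.988, 0.155, 340.822], [-1.0, 0.004, 0.002, -129.413], [-0.003, -0.155, -0.988, 1082.597], [0.0, 0.0, 0.0, 1.0]]
wrist 367.71807072160004 317.05338645531464 239.65296258606574 -0.06787243535948968 [[0.421, 0.87, 0.257, 191.115], [0.907, -0.404, -0.12, 599.609], [-0.001, 0.283, -0.959, 383.923], [0.0, 0.0, 0.0, 1.0]]
{'clock': 0.15, 'joint_positions': array([-1.15856472,  0.33271177, -0.06469893,  1.46073898,  0.02159881,
        1.34991783, -0.08850787]), 'joint_vel': array([-8.57669729e-04, -1.58510454e-03,  5.65396238e-05, -2.71173869e-03,
       -2.30265350e-04, -1.96388791e-04,  3.52751924e-04]), 'tau': array([ 6.20299415e-04, -6.23626900e+01,  2.45187170e-02, -3.90138853e+01,
       -6.14735833e-02,  3.71990819e-02,  7.16655722e-05]), 'tcp_pos': array([263.16925383, 566.58619824, 238.9505202 ]), 'tool_rot': array([-6.77611336e-01, -3.06745278e+00,  1.67173029e-03]), 'force': array([0.64229841, 0.95113263, 0.17399154]), 'ft_torque': array([-0.01746444,  0.04155387, -0.05682757]), 'grip_width': 86.99558683414845}
```

View pics/side0.png

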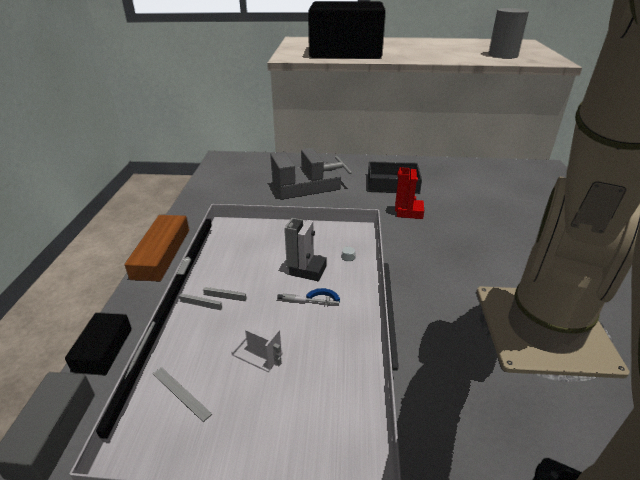

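View pics/top0.png

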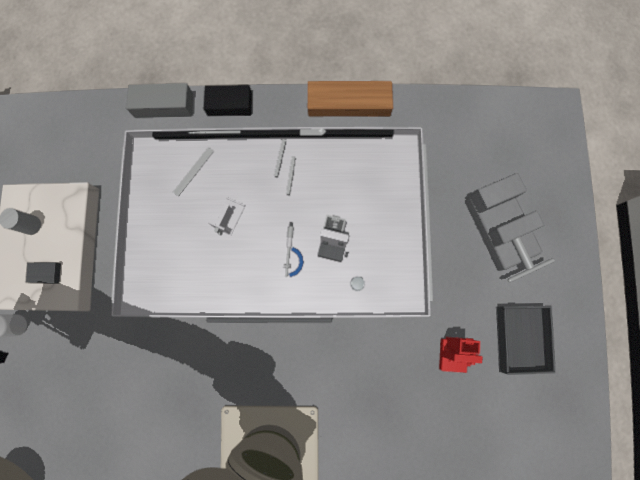

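The side view shows the bracket near (262,350) and the grey post near (303,250). In the top view they are near (228,217) and (335,238). Next I'll zoom in on both.

Run:
```python
from h import *
a=load('top0')['color'][190:270,195:365]; b=load('side0')['color'][210:380,220:360]
a=cv2.resize(a,None,fx=4.7,fy=4.7,interpolation=cv2.INTER_CUBIC)[:,:,::-1]
cv2.imwrite('pics/c1.png',a)
b1=cv2.resize(b[:75,50:130],(400,375),interpolation=cv2.INTER_CUBIC); b2=cv2.resize(b[110:170,0:80],(400,300),interpolation=cv2.INTER_CUBIC)
c=np.zeros((375,800,3),np.uint8); c[:,:400]=b1; c[:300,400:]=b2
cv2.imwrite('pics/c2.png',c[:,:,::-1])
```

```text
(no output)
```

View pics/c1.png

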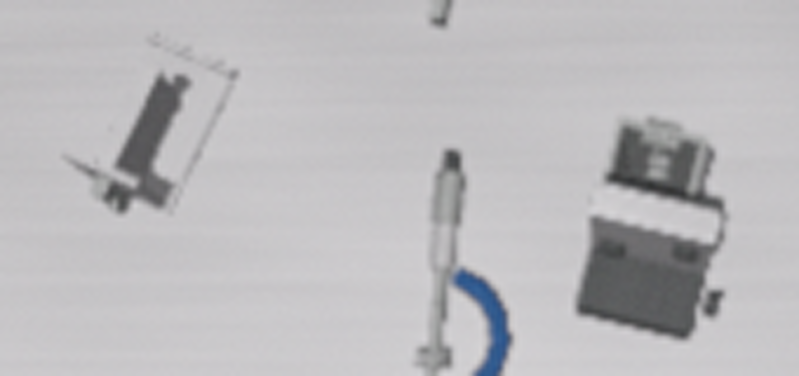

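View pics/c2.png

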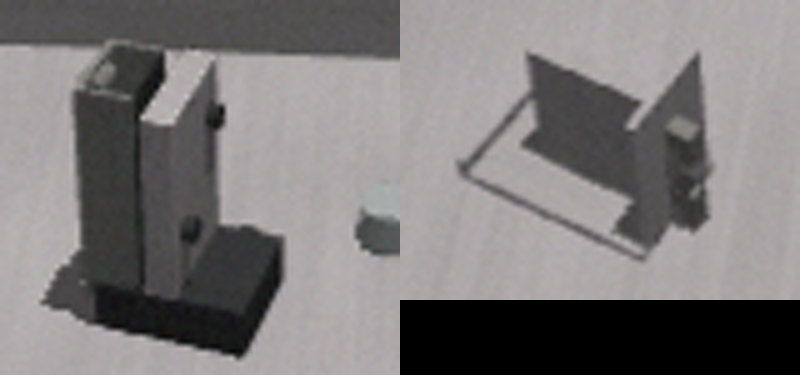

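Run:
```python
from h import *
t=load('top0');s=load('side0')
T=lambda u,v:(195+(u+.5)/4.7-.5,190+(v+.5)/4.7-.5); S=lambda u,v:(270+(u+.5)/5-.5,210+(v+.5)/5-.5); B=lambda u,v:(220+(u-400+.5)/5-.5,320+(v+.5)/5-.5)
for n,a,b in [('strip top +y front',T(618,118),S(75,92)),('strip top -y front',T(712,142),S(105,42)),('bracket ledge corner A',T(236,74),B(461,172)),('ledge rear corner',T(172,212),B(645,258)),('plate top -y?',T(68,157),B(700,52)),('plate top other',T(172,207),B(632,122)),('board near +y',T(588,210),S(178,122))]:
    print(n,np.round(a,1),np.round(b,1),[np.round(x,1) for x in tri(t,a,s,b)])
```

```text
strip top +y front [326.1 214.7] [284.6 228. ] [array([ 554.5, -136.9,  134.9]), np.float64(1.4)]
strip top -y front [346.1 219.8] [290.6 218. ] [array([ 544.9, -181.3,  133. ]), np.float64(2.1)]
bracket ledge corner A [244.8 205.4] [231.8 354. ] [array([632.7,  78.3, -41.1]), np.float64(21.8)]
ledge rear corner [231.2 234.7] [268.6 371.2] [array([552.3, 112.3, -44.6]), np.float64(17.9)]
plate top -y? [209.1 223. ] [279.6 330. ] [array([536.2, 132.7, 101.5]), np.float64(16.4)]
plate top other [231.2 233.6] [266. 344.] [array([549.2,  99.2,  19.9]), np.float64(29.4)]
board near +y [319.7 234.3] [305.2 234. ] [array([ 509.1, -122.5,  131.1]), np.float64(5.2)]
```

View pics/wrist0.png

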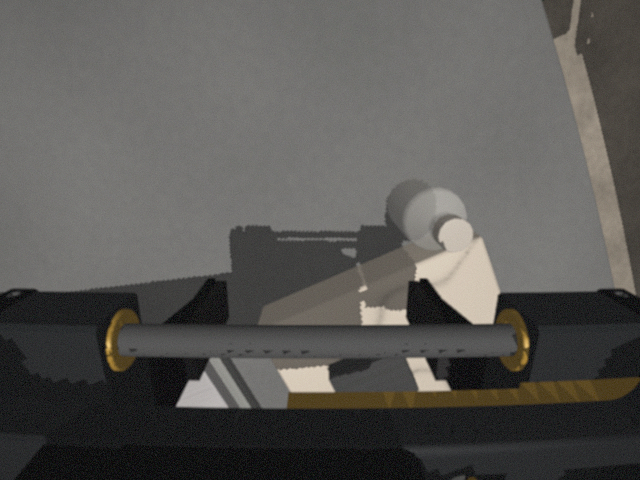

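The wrist camera looks at the bare table left of the drawer, with the fingers along rows 290-400. The strip's two top front corners triangulate to z of about 134 mm and lie 45 mm apart, which matches its 44 mm width. My bracket correspondences were swapped, so I'll redo them.

Run:
```python
from h import *
t=load('top0');s=load('side0')
T=lambda u,v:(195+(u+.5)/4.7-.5,190+(v+.5)/4.7-.5); B=lambda u,v:(220+(u-400+.5)/5-.5,320+(v+.5)/5-.5)
for n,a,b in [('free +y',T(150,38),B(461,172)),('free -y',T(236,74),B(530,98)),('plate top +y',T(68,157),B(632,122)),('fin top end',T(165,72),B(528,52))]:
    print(n,[np.round(x,1) for x in tri(t,a,s,b)])
print(onz(t,*T(172,212),2),onz(s,*B(645,258),2))
from scipy.spatial.transform import Rotation as R
o=observe();M=R.from_rotvec(o['tool_rot']).as_matrix();print(M.round(3))
```

```text
free +y [array([629.5, 115.8,   6.9]), np.float64(0.8)]
free -y [array([611.9,  69.8,  -1.2]), np.float64(0.8)]
plate top +y [array([552.1, 141.2,  70.7]), np.float64(2.1)]
fin top end [array([600.4,  96.6,  54.9]), np.float64(3.0)]
[534.79851733 101.83442232   2.        ] [552.29713971 146.83136452   2.        ]
[[-0.907  0.421 -0.   ]
 [ 0.421  0.907 -0.001]
 [-0.    -0.001 -1.   ]]
```

>>> drive_tool(rows="-5 -2.6 0 -3;-9.2 -4.9 0 -3;-13.4 -7.1 0 -3;-17.6 -9.3 0 -3;-21.8 -11.5 0 -3;-26 -13.7 0 -3;-30.2 -15.9 0 -3;-34.4 -18.1 0 -3;-38.6 -20.3 0 -3;-42.8 -22.5 0 -3;-47 -24.8 0 -3;-51 -26.9 0 -3;-53.5 -28.2 0 -3;-53.5 -28.2 0 -3;-53.5 -28.2 0 -3;-53.5 -28.2 0 -3;-53.5 -28.2 0 -3", jaw=1)

```text
clock: 1.85
tcp_pos: [629.2, 87.3, 239.6]
tool_rot: [-0.594, -3.085, -0.001]
force: [-0.1, -0.1, 0.1]
grip_width: 87.3
```

Run:
```python
from h import *
s=snap('wrist','w1');o=observe();print(o['clock'],o['tcp_pos'],o['tool_rot'],o['force'],np.round(s['pose'],3).tolist())
```

```text
1.9 [629.24270275  87.08062574 239.62103   ] [-5.94166482e-01 -3.08470487e+00 -8.95244218e-04] [ 0.14807576 -0.80620882  0.1878394 ] [[0.371, 0.89, 0.263, 555.427], [0.929, -0.356, -0.104, 116.172], [0.001, 0.283, -0.959, 384.703], [0.0, 0.0, 0.0, 1.0]]
```

View pics/w1.png

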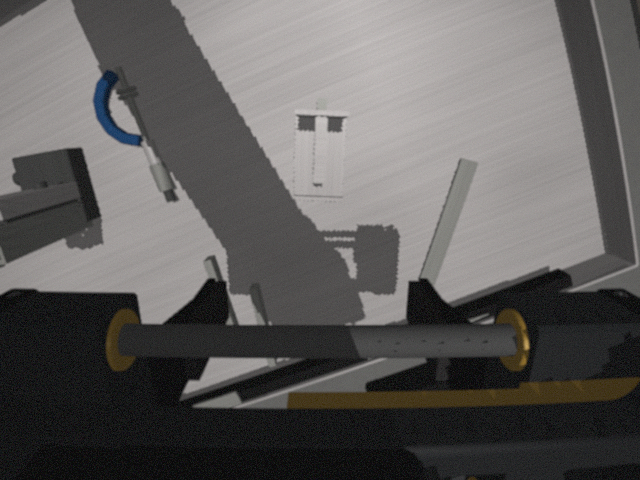

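The wrist view now shows the bracket clearly. The plate top edge runs (294,113)-(349,114), the fin ends at about (318,185), and the ledge's free corners are at (294,196) and (344,198). The post is at left.

Run:
```python
from h import *
s=load('w1')
g=cv2.resize(s['color'][90:210,275:365],None,fx=6.6,fy=5,interpolation=cv2.INTER_CUBIC)
f=2
a,b=onz(s,294,113,70+f),onz(s,349,114.5,70+f); c,d=onz(s,294,196,10+f),onz(s,344,198,10+f); e=onz(s,318.5,186,64+f)
for p in(a,b,c,d,e):print(p.round(1))
print(np.linalg.norm(a-b),np.linalg.norm(c-d)); m=(a+b)/2;n=(c+d)/2
v=m-n;print(v,np.linalg.norm(v[:2]),np.degrees(np.arctan2(v[1],v[0])), np.degrees(np.arctan2(*(a-b)[:2][::-1])),np.degrees(np.arctan2(*(c-d)[:2][::-1])))
v=m-e;print('fin',np.linalg.norm(v[:2]),np.degrees(np.arctan2(v[1],v[0])))
```

```text
[534.8 104.6  72. ]
[552.5 145.6  72. ]
[605.7  71.   12. ]
[626.6 117.7  12. ]
[598.3 100.7  66. ]
44.654190197887694 51.19610584215897
[-72.53718441  30.68152198  60.        ] 78.75911955842616 157.07278162842314 -113.26024632944758 -114.10796702717663
fin 59.8166057276599 155.94456710674734
```

>>> drive_tool(rows="4 0.25 2 1.7;5.95 0.25 6 1.7;5.95 0.25 10 1.7;5.95 0.25 14 1.7;5.95 0.25 16 1.7;5.95 0.25 17.5 1.7;5.95 0.25 18.5 1.7;5.95 0.25 18.9 1.7;5.95 0.25 18.9 1.7;5.95 0.25 18.9 1.7", jaw=1)

```text
clock: 2.9
tcp_pos: [576.1, 110.4, 51.6]
tool_rot: [0.643, 3.074, 0.001]
force: [-0.4, 0.7, 0.6]
grip_width: 87.0
```

>>> drive_tool(rows="0 0 0 0;0 0 0 0;0 0 0 0;0 0 0 0;0 0 0 0;0 0 0 0;0 0 0 0;0 0 0 0", jaw=0, force=40)

```text
clock: 3.7
tcp_pos: [575.4, 110.3, 50.5]
tool_rot: [-0.643, -3.075, -0.0]
force: [0.2, -1.3, 0.3]
grip_width: 30.7
```

>>> drive_tool(rows="0 0 0 0;0 0 0 0;0 0 0 0;0 0 0 0;0 0 0 0;0 0 0 0")

```text
clock: 4.3
tcp_pos: [575.4, 110.4, 50.5]
tool_rot: [0.643, 3.075, 0.0]
force: [0.9, 0.4, 0.3]
grip_width: 9.7
```

Run:
```python
from h import *
t=load('top0')
o=observe();print(o)
# post pose estimates: strip top mid and axis
a=np.array([554.5,-136.9]);b=np.array([544.9,-181.3]);print((a+b)/2,np.degrees(np.arctan2(*(a-b)[::-1])))
s=load('w1')
```

```text
{'clock': 4.3, 'joint_positions': array([-0.47478822,  0.4282862 ,  0.25286566,  1.77491905, -0.12784223,
        0.95424708,  0.98906503]), 'joint_vel': array([ 4.60475431e-04, -1.04125937e-03,  9.52616123e-05, -1.24293549e-03,
       -4.28418180e-04,  6.81985693e-04, -1.52251270e-03]), 'tau': array([ 2.88302517e-01, -6.00107145e+01,  5.44892415e+00, -3.20714521e+01,
        1.37729212e-01,  2.44025923e-01, -4.16842042e-03]), 'tcp_pos': array([575.44713634, 110.37138325,  50.53776583]), 'tool_rot': array([6.42580209e-01, 3.07514293e+00, 2.28616028e-04]), 'force': array([0.93414173, 0.43561572, 0.34194988]), 'ft_torque': array([ 0.11132841, -0.06648013, -0.02526605]), 'grip_width': 9.748802636380793}
[ 549.7 -159.1] 77.79953127261919
```

>>> drive_tool(rows="0 0 -2 0;0 0 -5 0;-2 -2 -6 -2;-4.5 -6 -6 -5;-7 -10 -6 -8;-9.5 -14.3 -6 -11;-12 -18 -6 -11.2;-14 -22 -6 -11.2;-15.3 -24.3 -6 -11.2;-15.3 -24.3 -6 -11.2;-15.3 -24.3 -6 -11.2;-15.3 -24.3 -6 -11.2;-15.3 -24.3 -6 -11.2")

```text
clock: 5.6
tcp_pos: [618.5, -171.9, 110.4]
tool_rot: [-0.336, -3.123, -0.001]
force: [0.5, -0.5, -1.8]
grip_width: 9.9
```

Run:
```python
from h import *
s=snap('wrist','w2');s2=snap('side','s2');s3=snap('top','t2');o=observe();print(o['clock'],o['tcp_pos'],o['tool_rot'],o['force'],o['grip_width'],np.round(s['pose'],3).tolist())
```

```text
5.75 [ 618.43027898 -172.70061126  110.55977563] [3.37513748e-01 3.12336235e+00 5.31381085e-04] [-0.37909538  0.08072554 -2.69968754] 9.598040205249678 [[0.213, 0.937, 0.277, 540.943], [0.977, -0.204, -0.059, -155.367], [0.001, 0.283, -0.959, 255.497], [0.0, 0.0, 0.0, 1.0]]
```

View pics/w2.png

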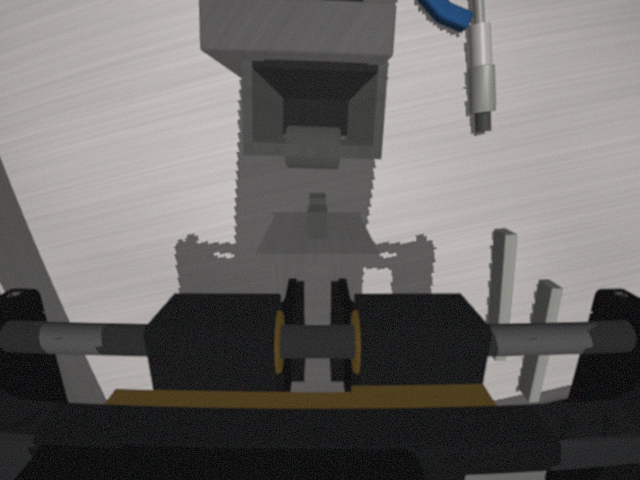

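Seen along the bracket in the gripper, the plate's top edge is at row 252, columns 257-378, and the upper tab is at (317,205). The strip's top front edge is near row 157, columns 238-381, with the roller at columns 284-342. I'll enlarge this for exact edges.

Run:
```python
from h import *
s=load('w2');g=s['color'][45:265,220:400]
g=np.clip(g.astype(float)*1.9-20,0,255).astype(np.uint8)
g=cv2.resize(g,None,fx=4.4,fy=2.7,interpolation=cv2.INTER_CUBIC);cv2.imwrite('pics/c3.png',g[:,:,::-1])
```

```text
(no output)
```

View pics/c3.png

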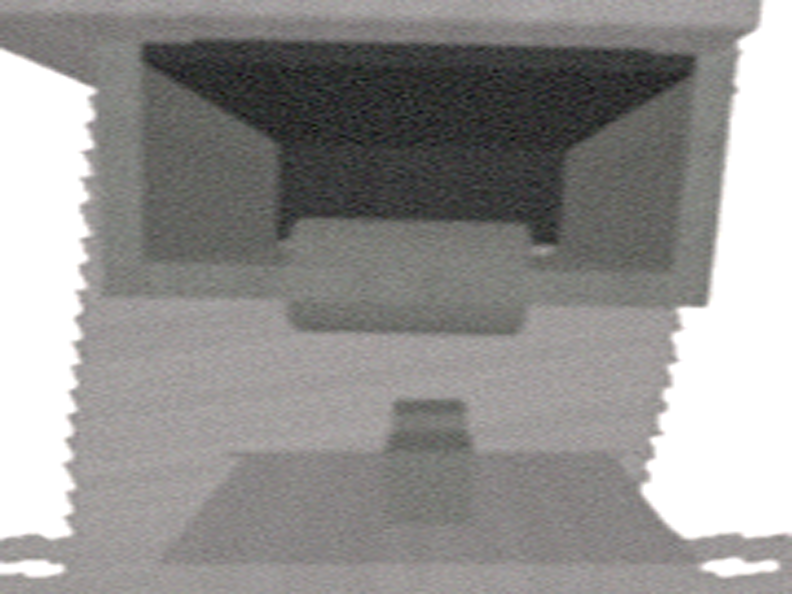

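Run:
```python
from h import *
from scipy.optimize import brentq
s=load('w2')
C=lambda u,v:(220+(u+.5)/4.4-.5,45+(v+.5)/2.7-.5)
def fit(A,B,w):
    g=lambda z:np.linalg.norm(onz(s,*A,z)-onz(s,*B,z))-w
    z=brentq(g,0,240);a,b=onz(s,*A,z),onz(s,*B,z);return z,a,b
for n,A,B,w in[('plate',C(165,562),C(698,562),44),('strip',C(103,295),C(708,305),44),('rear strip',C(95,92),C(737,92),44),('roller',C(288,322),C(527,326),18),('tabend',C(395,403),C(467,403),8)]:
    z,a,b=fit(A,B,w);d=(b-a)/w;m=(a+b)/2;print(n,round(z,1),m.round(1),'yaw x',round(np.degrees(np.arctan2(d[1],d[0]))+90,2))
for zf in (1.5,):
  for n,A,B,z in[('plate',C(165,562),C(698,562),132),('strip',C(103,295),C(708,305),134)]:
    a,b=onz(s,*A,z),onz(s,*B,z);print(n,((a+b)/2).round(2),np.linalg.norm(a-b))
o=observe();print(2*np.degrees(np.arctan2(o['tool_rot'][1],o['tool_rot'][0])))
# side view triangulate strip top
```

```text
plate 129.0 [ 582.4 -164.   129. ] yaw x 167.69
strip 135.8 [ 547.8 -158.4  135.8] yaw x 166.17
rear strip 137.1 [ 525.5 -152.8  137.1] yaw x 167.7
roller 132.0 [ 551. -159.  132.] yaw x 166.14
tabend 76.9 [ 569.8 -161.2   76.9] yaw x 167.71
plate [ 581.41 -163.81  132.  ] 42.95697387673682
strip [ 547.93 -158.48  134.  ] 44.643833654180966
167.6649824355042
```

>>> drive_tool(rows="0.4 -0.1 -0.05 0.5;0.8 -0.2 -0.1 1.1;1.2 -0.29 -0.1 1.1;1.6 -0.29 -0.1 1.1;1.8 -0.29 -0.1 1.1;1.8 -0.29 -0.1 1.1;1.8 -0.29 -0.1 1.1;1.8 -0.29 -0.1 1.1")

```text
clock: 6.55
tcp_pos: [600.2, -172.6, 111.5]
tool_rot: [0.369, 3.12, 0.0]
force: [-0.3, 0.2, -1.6]
grip_width: 9.9
```

Run:
```python
from h import *
s=snap('wrist','w3');o=observe();print(o['clock'],o['tcp_pos'],2*np.degrees(np.arctan2(o['tool_rot'][1],o['tool_rot'][0])),o['force'],o['ft_torque'],o['grip_width'])
g=s['color'][45:265,220:400]
g=np.clip(g.astype(float)*1.9-20,0,255).astype(np.uint8)
g=cv2.resize(g,None,fx=4.4,fy=2.7,interpolation=cv2.INTER_CUBIC);cv2.imwrite('pics/c4.png',g[:,:,::-1])
```

```text
6.6 [ 600.22426851 -172.5524901   111.5021731 ] 166.49667937061162 [ 0.52764598 -0.50275982 -1.80612803] [0.01062517 0.00039785 0.00274123] 9.652371555150307
```

View pics/c4.png

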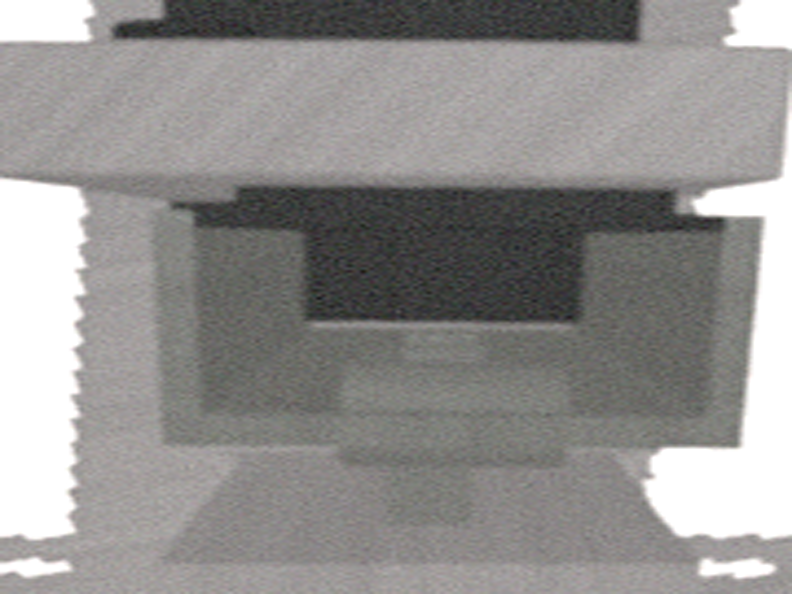

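The strip edge is now parallel to the plate, with strip corners at (163,445) and (741,446) in the crop. The plate is centred at 431 and the strip at 452, so the bracket needs about 1.7 mm towards tool +y. The tab ends are about 5-6 mm from the strip.

>>> drive_tool(rows="0 0.17 0 0;0.2 0.17 0 0;0.3 0.17 0 0;0.4 0.17 0 0;0.45 0.17 0 0;0.5 0.17 0 0;0.55 0.17 0 0;0.6 0.17 0 0;0.65 0.17 0 0;0.7 0.17 0 0;0.7 0.17 0 0;0.7 0.17 0 0")

```text
clock: 7.8
tcp_pos: [593.7, -169.3, 111.5]
tool_rot: [0.37, 3.12, 0.0]
force: [-0.2, 0.3, -3.6]
grip_width: 10.1
```

Run:
```python
from h import *
s=snap('wrist','w4');o=observe();print(o['clock'],o['tcp_pos'],o['tool_rot'],2*np.degrees(np.arctan2(o['tool_rot'][1],o['tool_rot'][0])),o['force'],o['ft_torque'],o['grip_width'])
g=s['color'][45:265,220:400]
g=np.clip(g.astype(float)*1.9-20,0,255).astype(np.uint8)
g=cv2.resize(g,None,fx=4.4,fy=2.7,interpolation=cv2.INTER_CUBIC);cv2.imwrite('pics/c5.png',g[:,:,::-1])
```

```text
7.85 [ 593.70477229 -169.34404828  111.52990842] [3.69548592e-01 3.11971497e+00 4.63718388e-05] 166.4889158909295 [ 0.73204892  0.07275842 -2.56318352] [ 0.04526655 -0.00125361  0.03608395] 9.693978064321087
```

View pics/c5.png

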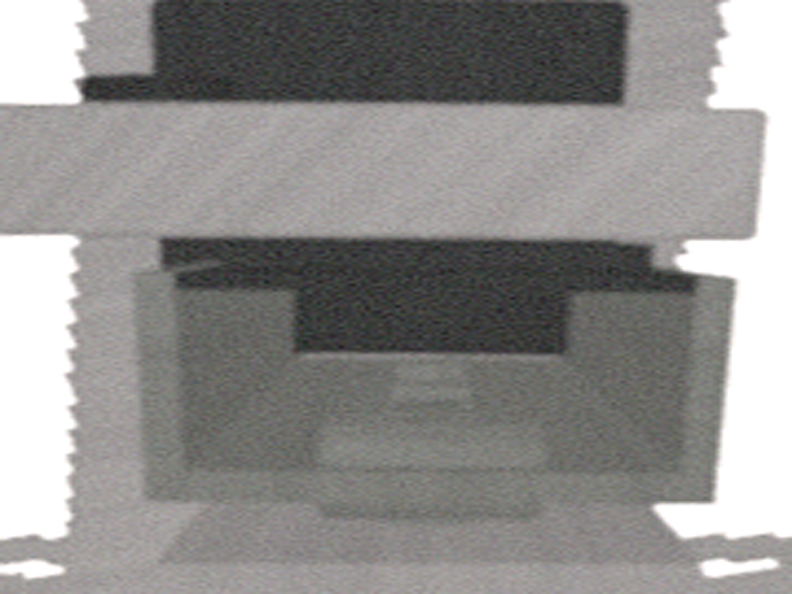

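The strip (143-714, centre 428.5), roller (centre 431.5) and plate (163-698, centre 430.5) now line up within 0.3 mm, with no contact force. I'll continue inward gently.

>>> drive_tool(rows="0.05 0 0 0;0.1 0 0 0;0.15 0 0 0;0.2 0 0 0;0.25 0 0 0;0.3 0 0 0;0.3 0 0 0")

```text
clock: 8.55
tcp_pos: [590.7, -168.6, 111.5]
tool_rot: [-0.369, -3.12, -0.0]
force: [-0.4, -0.1, -3.1]
grip_width: 9.8
```

>>> drive_tool(rows="0.05 0 0 0;0.1 0 0 0;0.15 0 0 0;0.2 0 0 0;0.2 0 0 0")

```text
clock: 9.05
tcp_pos: [589.2, -168.2, 111.7]
tool_rot: [0.369, 3.119, -0.0]
force: [1.4, -1.3, -2.8]
grip_width: 9.6
```

>>> drive_tool(rows="0.05 0 0 0;0.1 0 0 0;0.15 0 0 0;0.2 0 0 0;0.2 0 0 0")

```text
clock: 9.55
tcp_pos: [587.0, -167.7, 111.6]
tool_rot: [0.369, 3.119, 0.0]
force: [4.8, -1.8, -3.1]
grip_width: 10.0
```

>>> drive_tool(rows="0.05 0 0 0;0.1 0 0 0;0.1 0 0 0")

```text
clock: 9.85
tcp_pos: [586.0, -167.4, 111.6]
tool_rot: [0.369, 3.12, 0.0]
force: [4.1, -1.1, -2.7]
grip_width: 9.2
```

>>> drive_tool(rows="0.05 0 0 0;0.1 0 0 0;0.1 0 0 0")

```text
clock: 10.15
tcp_pos: [585.1, -167.2, 111.6]
tool_rot: [0.37, 3.119, 0.0]
force: [4.9, -1.2, -3.1]
grip_width: 9.8
```

>>> drive_tool(rows="0.05 0 0 0;0.1 0 0 0;0.1 0 0 0")

```text
clock: 10.45
tcp_pos: [584.8, -167.2, 111.8]
tool_rot: [0.369, 3.118, -0.001]
force: [8.8, -2.9, -5.1]
grip_width: 9.7
```

>>> drive_tool(rows="0.03 0 0 0;0.06 0 0 0;0.06 0 0 0")

```text
clock: 10.75
tcp_pos: [584.7, -167.3, 111.8]
tool_rot: [0.37, 3.116, -0.001]
force: [10.8, -2.9, -7.5]
grip_width: 9.6
```

The plate is flat on the strip: x force rose from 5 N to 11 N with no further motion, at the expected depth. I'll ease off slightly and press down in stages.

>>> drive_tool(rows="-0.06 0 0 0;-0.08 0 0.05 0;-0.08 0 0.1 0;-0.08 0 0.2 0;-0.08 0 0.3 0;-0.08 0 0.3 0")

```text
clock: 11.35
tcp_pos: [585.0, -167.3, 109.3]
tool_rot: [0.369, 3.118, -0.0]
force: [6.1, -2.1, -0.4]
grip_width: 9.9
```

>>> drive_tool(rows="0 0 0.1 0;0 0 0.2 0;0 0 0.3 0;0 0 0.4 0;0 0 0.4 0")

```text
clock: 11.85
tcp_pos: [585.0, -167.3, 105.3]
tool_rot: [0.369, 3.118, -0.0]
force: [5.8, -1.0, -0.7]
grip_width: 9.8
```

>>> drive_tool(rows="0 0 0.1 0;0 0 0.2 0;0 0 0.3 0;0 0 0.4 0;0 0 0.4 0")

```text
clock: 12.35
tcp_pos: [584.9, -167.2, 101.0]
tool_rot: [0.369, 3.118, -0.0]
force: [6.9, -2.6, -2.6]
grip_width: 9.3
```

>>> drive_tool(rows="0 0 0.05 0;0 0 0.1 0;0 0 0.1 0")

```text
clock: 12.65
tcp_pos: [584.9, -167.2, 100.0]
tool_rot: [0.369, 3.118, -0.0]
force: [7.2, -2.0, -2.1]
grip_width: 9.7
```

>>> drive_tool(rows="0 0 0.05 0;0 0 0.1 0;0 0 0.1 0")

```text
clock: 12.95
tcp_pos: [584.9, -167.2, 99.0]
tool_rot: [0.37, 3.118, -0.0]
force: [8.0, -1.9, -2.3]
grip_width: 9.9
```

>>> drive_tool(rows="0 0 0.05 0;0 0 0.1 0;0 0 0.1 0")

```text
clock: 13.25
tcp_pos: [584.9, -167.2, 98.3]
tool_rot: [0.37, 3.118, 0.0]
force: [5.3, -1.5, -1.5]
grip_width: 9.5
```

>>> drive_tool(rows="0 0 0.05 0;0 0 0.1 0;0 0 0.1 0")

```text
clock: 13.55
tcp_pos: [585.1, -167.2, 98.0]
tool_rot: [0.37, 3.117, 0.0]
force: [4.1, -0.9, 6.6]
grip_width: 10.0
```

>>> drive_tool(rows="0 0 0.05 0;0 0 0.05 0;0 0 0.05 0")

```text
clock: 13.85
tcp_pos: [585.2, -167.3, 97.9]
tool_rot: [0.37, 3.117, 0.0]
force: [1.8, -0.5, 10.4]
grip_width: 9.9
```

Run:
```python
from h import *
s=snap('wrist','w6');o=observe();print(o['clock'],o['tcp_pos'],o['tool_rot'],o['force'],o['ft_torque'],o['grip_width'])
g=s['color'][45:265,220:400]
g=np.clip(g.astype(float)*1.9-20,0,255).astype(np.uint8)
g=cv2.resize(g,None,fx=4.4,fy=2.7,interpolation=cv2.INTER_CUBIC);cv2.imwrite('pics/c6.png',g[:,:,::-1])
```

```text
13.9 [ 585.15873213 -167.2764461    97.84768073] [3.69530425e-01 3.11711765e+00 3.86413201e-04] [ 2.41519748 -0.47198515 10.28845493] [ 0.04644006 -0.26332232 -0.08583048] 9.298946908605245
```

View pics/c6.png

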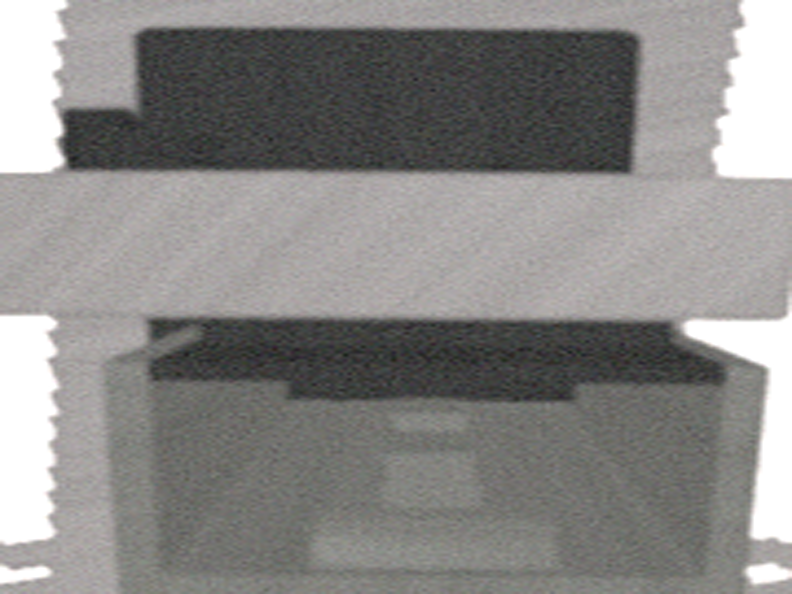

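Everything is centred. The x force fell from 8 N to 2 N, which suggests the roller has snapped out, and the z force rises against a hard stop. I'll spend the last picture on the roller and plate edge.

Run:
```python
from h import *
gs=[]
for n in('w4','w6'):
    g=load(n)['color'][190:300,230:400]
    g=np.clip(g.astype(float)*2.0-30,0,255).astype(np.uint8)
    gs.append(cv2.resize(g,(790,295),interpolation=cv2.INTER_CUBIC))
cv2.imwrite('pics/c7.png',np.vstack(gs)[:,:,::-1])
```

```text
(no output)
```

View pics/c7.png

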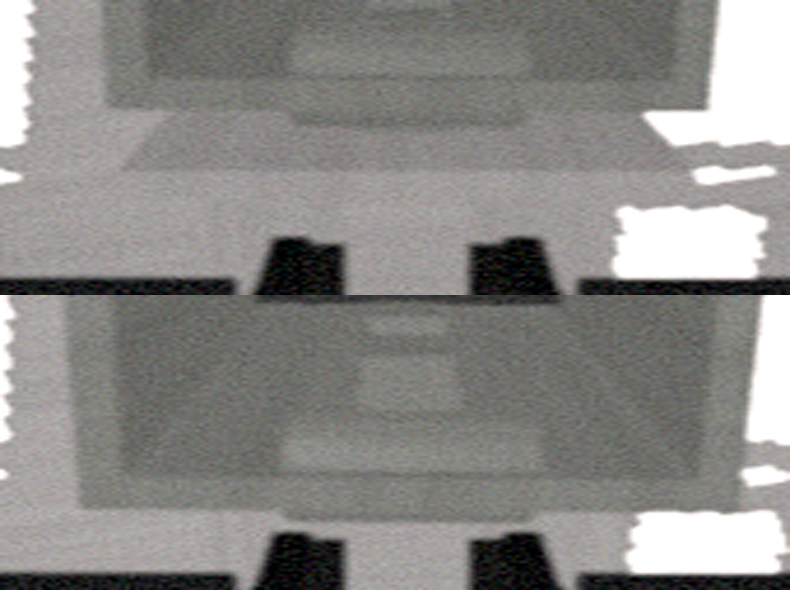

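Run:
```python
from h import *
for n,tx in(('w4',np.array([593.7,-169.34])),('w6',np.array([585.16,-167.28]))):
    s=load(n);u=np.array([np.cos(np.radians(166.5)),np.sin(np.radians(166.5))])
    # strip front plane: plate rear face (TCP+35) at w6
    p0=np.array([585.16,-167.28])+35*u
    for f in(0,2):
        zt=f+133.5
        e=proj(s,[*p0,zt])[1]
        out=[]
        for b in(4.5,3,1.5,0.3):
            a=np.linspace(0,2*np.pi,90);r=7
            out.append(round(max(proj(s,[*(p0-u*(b-7+7*np.cos(t))),zt-9+7*np.sin(t)])[1] for t in a)-e,1))
        print(n,f,'edge row',round(e,1),'bulge px for b=4.5,3,1.5,.3',out)
```

```text
w4 0 edge row 237.3 bulge px for b=4.5,3,1.5,.3 [np.float64(5.7), np.float64(1.8), np.float64(-2.1), np.float64(-5.3)]
w4 2 edge row 238.9 bulge px for b=4.5,3,1.5,.3 [np.float64(5.7), np.float64(1.7), np.float64(-2.2), np.float64(-5.4)]
w6 0 edge row 275.9 bulge px for b=4.5,3,1.5,.3 [np.float64(3.8), np.float64(-0.3), np.float64(-4.5), np.float64(-7.8)]
w6 2 edge row 278.3 bulge px for b=4.5,3,1.5,.3 [np.float64(3.7), np.float64(-0.5), np.float64(-4.7), np.float64(-8.0)]
```

In the last picture the roller bulges 5.2 px past the strip edge. Fully out predicts 3.8 px and 3 mm out predicts -0.3 px. The known-out reference shows the same +1.4 px offset, so the roller is fully out over the plate. I'll unload, release and retreat.

>>> drive_tool(rows="0 0 -0.04 0;0 0 -0.08 0;0 0 -0.08 0;0 0 -0.08 0")

```text
clock: 14.3
tcp_pos: [585.1, -167.3, 98.0]
tool_rot: [0.369, 3.117, 0.0]
force: [4.9, -0.3, 7.4]
grip_width: 9.6
```

>>> drive_tool(rows="0 0 0 0;0 0 0 0;0 0 0 0;0 0 0 0;0 0 0 0;0 0 0 0;0 0 0 0;0 0 0 0;0 0 0 0;0 0 0 0", jaw=0.6)

```text
clock: 15.3
tcp_pos: [584.1, -167.0, 96.8]
tool_rot: [-0.37, -3.12, -0.0]
force: [0.3, -0.2, 0.1]
grip_width: 52.3
```

>>> drive_tool(rows="0 0 -1 0;0 0 -2 0;0 0 -4 0;0 0 -7 0;0 0 -9 0;-1 0 -11 0;-2 0 -12 0;-2 0 -12 0;-2 0 -12 0;-2 0 -12 0")

```text
clock: 16.3
tcp_pos: [602.9, -171.6, 216.2]
tool_rot: [-0.37, -3.119, -0.0]
force: [-0.8, -0.2, -0.9]
grip_width: 52.5
```

Run:
```python
from h import *
o=observe();print(o['clock'],o['tcp_pos'],o['force'],o['grip_width'])
s=snap('wrist','w8'); t=snap('top','t8'); d=snap('side','d8')
# bracket predicted vs seen: compare side pictures before/after (w/o robot) in bystander regions
a=load('side0')['color'].astype(int)
diff=(abs(a-d['color']).max(2)>40).astype(np.uint8)
n,l,st,c=cv2.connectedComponentsWithStats(cv2.morphologyEx(diff,cv2.MORPH_OPEN,np.ones((3,3),np.uint8)))
print([(st[i][:5].tolist()) for i in range(1,n) if st[i][4]>25])
u=np.array([np.cos(np.radians(166.5)),np.sin(np.radians(166.5))]);p=np.array([585.16,-167.28])+35*u
y=np.array([-u[1],u[0]])
for nm,X in[('plate top +',[*(p+22*y),119]),('plate top -',[*(p-22*y),119]),('lip +',[*(p-85*u+25*y),59]),('lip -',[*(p-85*u-25*y),59])]: print(nm,proj(s,X).round(1),proj(d,X).round(1))
```

```text
16.3 [ 602.85340998 -171.55273304  216.18366194] [-0.78696593 -0.17445313 -0.88340902] 52.45820368503458
[[210, 0, 31, 13, 373], [246, 0, 192, 33, 2902], [525, 0, 88, 253, 8605], [588, 0, 52, 176, 3915], [211, 21, 97, 182, 8255], [571, 201, 69, 27, 772], [299, 220, 13, 15, 105], [622, 221, 15, 28, 235], [211, 226, 76, 57, 2668], [613, 232, 9, 13, 61], [297, 261, 82, 41, 1643], [533, 271, 107, 209, 4151], [391, 280, 106, 200, 12418], [590, 280, 13, 7, 71], [479, 289, 9, 11, 70], [492, 288, 14, 5, 51], [245, 331, 37, 39, 896], [493, 333, 33, 19, 206], [381, 456, 9, 24, 131]]
plate top + [283.8 173.1] [290.8 223.3]
plate top - [351.1 173.1] [283.9 233.6]
lip + [288.8 263.8] [259.8 237.5]
lip - [345.9 263.7] [251.2 249.1]
```

Run:
```python
from h import *
s=load('w8');g=cv2.cvtColor(s['color'],cv2.COLOR_RGB2GRAY).astype(float)
for lo,hi in((292,302),(333,343),(315,320)):
    p=cv2.GaussianBlur(g[:,lo:hi].mean(1)[:,None],(1,5),0)[:,0]; d=np.diff(p)
    print((lo,hi),[(r,round(d[r],1)) for r in range(110,285) if abs(d[r])>3 and abs(d[r])==abs(d[r-2:r+3]).max()])
for r in(215,240):
    p=g[r-3:r+4].mean(0);d=np.diff(p);print(r,[(c,round(d[c],1)) for c in range(250,390) if abs(d[c])>8 and abs(d[c])==abs(d[c-2:c+3]).max()])
u=np.array([np.cos(np.radians(166.5)),np.sin(np.radians(166.5))]);p=np.array([585.16,-167.28])+35*u
P=lambda x,z:proj(s,[*(p+x*u),z+1.5])[1].round(1)
print('pred rows: strip edge',P(0,133.5),'roller',P(-4.5,124.5),'plate front',P(-4,117.5),'fin end',P(-60,111.5),'lip in/out',P(-81,57.5),P(-85,57.5),'if 10mm higher',P(-85,67.5))
```

```text
(292, 302) [(117, np.float64(-12.2)), (150, np.float64(6.1)), (163, np.float64(3.2)), (171, np.float64(4.2))]
(333, 343) [(117, np.float64(-11.9)), (151, np.float64(7.1)), (172, np.float64(3.5))]
(315, 320) [(117, np.float64(-11.6)), (147, np.float64(8.0)), (176, np.float64(7.0))]
215 [(252, np.float64(-35.4)), (346, np.float64(33.9))]
240 [(364, np.float64(14.4)), (368, np.float64(-12.1))]
pred rows: strip edge 175.9 roller 181.3 plate front 179.2 fin end 256.9 lip in/out 259.4 263.8 if 10mm higher 267.8
```

Run:
```python
from h import *
s=load('w8');g=cv2.cvtColor(s['color'],cv2.COLOR_RGB2GRAY).astype(float)
for lo,hi in((293,305),(330,342),(312,323)):
    p=cv2.GaussianBlur(g[:,lo:hi].mean(1)[:,None],(1,5),0)[:,0]; d=np.diff(p)
    print((lo,hi),[(r,round(d[r],1)) for r in range(172,285) if abs(d[r])>1 and abs(d[r])==abs(d[r-2:r+3]).max()])
for r in(200,225,245):
    p=cv2.GaussianBlur(g[r-5:r+6].mean(0)[None],(3,1),0)[0];d=np.diff(p);print(r,[(c,round(d[c],1)) for c in range(275,362) if abs(d[c])>1.5 and abs(d[c])==abs(d[c-2:c+3]).max()])
u=np.array([np.cos(np.radians(166.5)),np.sin(np.radians(166.5))]);y=np.array([-u[1],u[0]]);p=np.array([585.16,-167.28])+35*u
P=lambda c,x,w,z:proj(c,[*(p+x*u+w*y),z+1.5]).round(0)
print('fin cols',P(s,-50,5,111.5),P(s,-50,-5,111.5),'ledge cols',P(s,-50,25,51.5),P(s,-50,-25,51.5))
d=load('d8');G=cv2.cvtColor(d['color'],cv2.COLOR_RGB2GRAY);G0=cv2.cvtColor(load('side0')['color'],cv2.COLOR_RGB2GRAY)
print('side fin face centre (-35,-5,85):',q:=P(d,-35,-5,85),'fin end top',P(d,-60,-5,111.5))
for r in(228,236,244): print(r,'now',G[r,250:300:3].tolist(),'before',G0[r,250:300:3].tolist())
```

```text
(293, 305) [(252, np.float64(-1.7)), (256, np.float64(2.2))]
(330, 342) [(172, np.float64(2.8)), (176, np.float64(1.1)), (252, np.float64(-2.0)), (256, np.float64(2.2))]
(312, 323) [(176, np.float64(6.9)), (253, np.float64(-1.0))]
200 [(347, np.float64(28.2))]
225 [(345, np.float64(11.7)), (352, np.float64(-2.8)), (357, np.float64(3.4))]
245 []
fin cols [310. 244.] [325. 244.] ledge cols [288. 223.] [346. 223.]
side fin face centre (-35,-5,85): [273. 239.] fin end top [263. 227.]
228 now [185, 181, 182, 183, 163, 73, 78, 73, 79, 84, 108, 153, 62, 58, 55, 54, 25] before [172, 176, 173, 175, 169, 173, 172, 166, 171, 169, 167, 168, 77, 109, 94, 58, 31]
236 now [177, 74, 76, 87, 86, 79, 81, 77, 77, 79, 77, 77, 63, 57, 58, 62, 75] before [168, 169, 171, 167, 171, 169, 167, 168, 167, 168, 165, 168, 59, 56, 56, 60, 74]
244 now [68, 72, 75, 73, 76, 78, 77, 78, 76, 74, 75, 76, 63, 56, 58, 60, 72] before [167, 168, 166, 165, 168, 165, 165, 170, 172, 172, 174, 171, 64, 62, 59, 58, 74]
```

```bash
python3 -c "
from h import *
print(sign_off()); o=observe(); print(o['clock'],o['force'])"
```

```text
the job is handed in; nothing more can be done
None
the job is handed in; nothing more can be done
```

I hung the tool ledge on the grey post's upper two slots and handed the job in. The clock stood at about 16.5 s of the 61 s allowed, and no verdict was reported.

- **Insertion:** I gripped the ledge by its fin and centred it on the strip using the wrist camera. The tabs went in without touching the slots. The plate then met the strip with about 11 N on the wrist.
- **Pressing home:** I pressed down until it hit a hard stop at about 10 N, with the underside about 47.5 mm above the post's origin. The largest wrist reading at the end of any move was about 13 N. That is not a direct reading of the contact force between ledge and post, and peaks during a move are not shown.
- **Roller:** The sideways force dropped from 8 N to 2 N as the ledge reached home. In the picture the roller bulges 5.2 px past the strip edge. Fully out predicts 3.8 px and 3 mm out predicts about -0.3 px, and a reference shot taken before contact shows the same small offset.
- **After release:** The strip edge, roller, ledge width and fin all sit where a hung ledge should be, and the gripper is about 12 cm above it, touching nothing.

**Loose ends:**
- The ledge's lip appeared about 7 px off its predicted row while the strip itself was 4–5 px off. I put this down to calibration.
- I had used all 12 picture views, so the checks after release are numeric only.
- I did not measure the other tools separately; the planned path stayed clear of them.

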